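# Unlock the V-block station and hold a lens barrel seated in it

### The arm

A 6-joint arm with a two-finger parallel gripper is mounted at the origin on a cart in front of the work surface, level with it; the furniture and walls round the work are solid. World frame = base frame: x ahead of the robot, y to its left, z up, the work surface at z = 0. Lengths are in m, angles in rad, forces in N, time in s.
With the tool pointing down it reaches from about 0.325 to 0.775 m from the base axis. Payload 5.5 kg.
Tool frame: the origin (TCP) lies midway between the tips of the shut fingers; the grasp point (between the pads) lies 19 mm behind it; z points along the fingers, y is the direction in which the jaws open and shut (so a half turn about z gives the same grasp; the last joint's range is limited). The gripper opens to 88 mm and grips with 3 to 60 N. Pads are 20 mm wide; open, the fingers measure 115 mm over their backs; the gripper's body (75 mm by 178 mm) begins 61 mm behind the grasp point.
Start: joints at [1.065, 0.091, 1.231, -0, 1.82, -0.057], TCP at [0.26, 0.541, 0.223] pointing down, gripper open.
Joint ranges: [-2.87, 2.87], [-0.86, 2.18], [0.17, 2.46], [-1.51, 4.65], [0.06, 2.69], [-2.65, 2.65]. Speed limits (rad/s): [2.57, 2.57, 3.01, 3.14, 3.14, 3.14].

### API

Orientations are given as a unit quaternion [x, y, z, w].
In Python, from cell import env, cams, workorder gives the robot as it stands. The module is installed in compiled form; this text tells all that it offers.
- The arm moves only by the tool step_arm, never from a script. Its argument "commands" is one flat list of numbers, 7 for each row, row after row: the closure, from 0 (fully open) to 1 (shut), then the shift along the tool's x, y, z in mm, then the turn, a rotation vector about the tool's x, y, z in degrees. In form: [fingers, dx, dy, dz, rx, ry, rz, fingers, dx, dy, dz, rx, ry, rz, ...]. A call has 1 to 12 rows; each row is the pose to reach, as a shift and turn from the pose commanded when the call began, along the tool's axes at that moment; what a row does not reach only later rows make up. A row lasts 1/8 s, in which the tool goes at most 62.5 mm and 10.7 degrees, less where a joint would pass 70% of its speed; a pose out of reach is approached as far as the arm can. A call with a gripper value outside its range is refused whole. The fingers move at their own pace and stop on an object; "force" is the grip in N (left out, the last holds). Time passes only in rows, so rows that repeat a pose let the fingers close. It gives the time, the measured TCP pose, the force and the opening at its end, in the units of the state.
- env.read_state(): the state, without advancing time (a new reading comes with each control period).
- cams.read_camera(name): name is "scene" or "top" or "wrist"; returns the picture (384x512x3 uint8, red, green, blue); there is no depth.
- cams.calibration(name): a dict with "fx", "fy", "cx", "cy" (pixels), "world_to_cam" (4x4, takes a point from world to camera coordinates); the wrist camera has in their place "T_tool_cam" (4x4, takes a point from camera to tool coordinates, whose origin is the TCP and whose axes are the flange's). Camera axes: x right, y up, looking along -z (the intrinsics and any distortion apply to the point x, -y, -z); pixel columns grow to the right and rows downward; lengths in m; the calibration is good to about 2 mm. The wrist camera is an equidistant fisheye: a pixel r from the principal point sees the ray r / f radians off the axis. A picture is of the moment at which its call begins: read the wrist's pose just before it. calibration takes no time and is no camera call.
- workorder.sign_off(): hands the job in, once; it reports no verdict.
The state is a dict: "t": time; "qpos": joint angles; "dq": joint speeds; "tau": joint torques, N m; "ee_pos": TCP position; "eef_rot": TCP orientation; "ft_force": force on the tool from outside, world axes, zero at the start; "ft_torque": the same for the moment, N m; "gripper_width": opening from 0.0 (shut) to 1.0 (fully open).
Only numpy, scipy, OpenCV 4.12 (cv2) and the standard library are available. Lean on these libraries where they do the work, as an engineer would, in place of code of your own. Each camera call takes 0.05 s, during which the arm holds its last target. There are 200 camera calls.

### The job

Take the yellow-headed key from its wooden stand, push it fully home into the brass lock of the blue V-block station and turn it counter-clockwise as far as it goes, so that the red-tipped keeper bar swings clear of the groove; leave the key in the lock. Then lift the lens barrel from its white rest, lay it centred along the V-groove (either way round) and gently press it down with a few newtons (about 10) onto both flanks of the V, and finish while still holding it pressed there: do not let go. Leave the dropper bottle, the roll of tape and the petri dish where they are.

Things in the scene. Friction and masses are not known exactly. Their poses are not given: they have to be found in the camera images.
- key_grip (a point): Grip point on the yellow head of the loose key (40 g), which stands upright in its stand. Head 32 mm wide (own x), 10 mm thick (own y: close the fingers along it), 42 mm high; this point is 28 mm above the head's flat underside (shoulder), 14 mm below its top. Below it a steel blade 18 mm (x) x 6 mm (y), 26 mm long, tip narrowed. z up. Works either way round (half turn).
- key_tip (a point): Lower end of the key's blade, 54 mm below key_grip; same axes.
- key_stand: Fixed wooden block, 56 x 44 mm, 45 mm high, origin at its underside. The key's shoulder rests on its top; draw the key 30 mm straight up to free it.
- lock_mouth (a point): Centre of the keyway's mouth, in the top face of the brass lock (48 mm diameter, top 45 mm above the table). Keyway 21 mm (own x) x 9 mm (own y), 29 mm deep. The key is home when its shoulder rests on this face (key_tip 26 mm below it). x points along keyway and keeper bar and turns with them; z up.
- keeper (a joint): Angle of lock and keeper bar, rad. Near 0 (starts 0 to 0.15) the bar blocks the V-groove; grows counter-clockwise seen from above; stop at 1.1, clear. Bar: 10 mm steel, red tip, reaches 92 mm from the lock axis, centre line 61 mm above the table. Friction 0.08 N m holds it where left. The key has about 0.17 rad of play each way in the keyway: turn it that much farther.
- vee_seat (a point): Where the seated lens's centre belongs, 55 mm above the table, on the fixed station. x along the groove, z up. Two 90-degree V saddles, at x = -48 to -30 and +30 to +48 mm, 30 mm to either side, 51.5 mm high; the 60 mm gap between them is free for fingers down to the base plate's top, 10 mm above the table. Lock axis at x = +85, y = +60 mm; plate x -65 to 125, y -45 to 90 mm.
- lens_center (a point): Centre of the loose lens barrel: aluminium cylinder 32 mm diameter, 120 mm long, x along its axis; black band 30 mm long round its middle (grip here), brass ring and glass at each end. About 0.2 kg. At the start it lies level in its rest, axis 34 mm above the table.
- lens_rest: Fixed white rest, 110 mm (x) x 56 mm, origin at its underside. Two U-notched supports, 12 mm thick, 50 mm wide, 34 mm high, centred 42 mm either side of its middle; between them its floor is 8 mm above the table.
- vee_left: Both flanks of the V on the +y side of vee_seat (fixed, rigid; polished 45-degree steel faces, friction about 0.2). A firmly gripped lens lowered a few tenths of a mm off to one side bears on one side only and pushes the gripper sideways, away from that side; give way until the sideways force is small. Origin: the station's origin, on the table 55 mm below vee_seat.
- vee_right: The same on the -y side of vee_seat. Same origin.
- dropper: Bystander: brown dropper bottle with red rubber teat, 38 mm diameter, 109 mm high; origin at its underside.
- tape: Bystander: roll of tan tape lying flat, 96 mm diameter, 25 mm high; origin at its underside.
- dish: Bystander: clear petri dish, 64 mm diameter, 17 mm high; origin at its underside.
- lens: The lens barrel as a body; its origin is lens_center, same axes.
Things that resemble listed ones, but are neither listed nor needed, are in the scene too. What is shaped like the lens but purple is not meant. There is more than one size of the part that bears key_grip; the job needs the larger.

How it is judged:
By the outcome, as a careful person would: the job done as asked, in the order asked, and still so for the second after the job is handed in, while the arm keeps its last pose, push and grip.
It also fails if it takes over 58 s, if anything falls off the work surface, if the arm or the gripper's body presses on something with over 40 N, if the wrist force passes 120 N, or if a joint passes its speed limit or range.

## Working session

There is one attempt and no reset: what is moved stays moved. The work goes in short steps, Python scripts to look and compute and a tool call to move; the robot and the scene stay as the last step left them, time stands still between calls to the robot, and variables do not carry over. Pictures are saved under pics/ and viewed, about 8 in all and at most 12, crops included, and the job is handed in when it is done.

Besides the shell and the picture viewer there is one more tool, called after "Emit:" as a command line: name --argument value ..., lists and objects as JSON in quotes. step_arm: Moves the arm, as the interface text tells. Its arguments: {"type":"object","properties":{"commands":{"type":"array","items":{"type":"number"}},"force":{"type":"number"}},"required":["commands"]}

```bash
ls; mkdir -p pics; python3 - <<'E'
from cell import env,cams,workorder
import cv2,numpy as np
s=env.read_state();print(s)
a=cams.read_camera("scene");b=cams.read_camera("top")
for n,i in(("scene",a),("top",b)):
    cv2.imwrite(f"pics/{n}0.png",cv2.resize(i[:,:,::-1],(800,600),interpolation=cv2.INTER_CUBIC)); 
for n in("scene","top","wrist"): print(n,cams.calibration(n))
E
```

```text
pics
{'t': 0.0, 'qpos': array([ 1.06529197e+00,  9.18550775e-02,  1.23188861e+00, -5.30832952e-05,
        1.81984510e+00, -5.66933714e-02]), 'dq': array([ 9.28192131e-05,  2.59875376e-04,  1.28737977e-03, -1.15973055e-03,
        6.89713992e-04, -7.78500428e-04]), 'tau': array([ 1.07220715e-04, -4.46430087e+01, -4.06458557e+01,  6.98459451e-02,
        2.86828342e-02, -1.12593987e-04]), 'ee_pos': array([0.26019697, 0.54029306, 0.22150765]), 'eef_rot': array([ 2.22533045e-01,  9.74924637e-01, -9.66030135e-04, -2.52155440e-04]), 'ft_force': array([-0.70226897,  0.57026604, -0.26025915]), 'ft_torque': array([ 0.00912911,  0.02363106, -0.02472961]), 'gripper_width': 1.0007425745490746}
scene {'fx': 454.6812482635329, 'fy': 454.6812482635329, 'cx': 255.2873450710703, 'cy': 192.35379525805354, 'world_to_cam': array([[ 0.60851728, -0.79332123,  0.01865856, -0.26378914],
       [ 0.37843817,  0.31078762,  0.87189197, -0.3393755 ],
       [-0.69748926, -0.52350022,  0.48934267, -0.60885457],
       [ 0.        ,  0.        ,  0.        ,  1.        ]])}
top {'fx': 364.4202121208675, 'fy': 364.4202121208675, 'cx': 258.9839117827019, 'cy': 192.33842784522744, 'world_to_cam': array([[-0.01791995, -0.99982676, -0.00503144,  0.10909899],
       [ 0.99157687, -0.01841725,  0.12820343, -0.57623735],
       [-0.12827389, -0.00269166,  0.99173513, -0.99329965],
       [ 0.        ,  0.        ,  0.        ,  1.        ]])}
wrist {'fx': 297.3186396354542, 'fy': 297.3186396354542, 'cx': 254.60771685169803, 'cy': 191.05639243828116, 'T_tool_cam': array([[ 4.36279733e-04,  9.55561406e-01,  2.94791805e-01,
         8.03465633e-02],
       [ 9.99999892e-01, -4.63475313e-04,  2.23867666e-05,
         3.08128838e-04],
       [ 1.58020654e-04,  2.94791763e-01, -9.55561506e-01,
        -1.61641143e-01],
       [ 0.00000000e+00,  0.00000000e+00,  0.00000000e+00,
         1.00000000e+00]])}
```

View pics/top0.png

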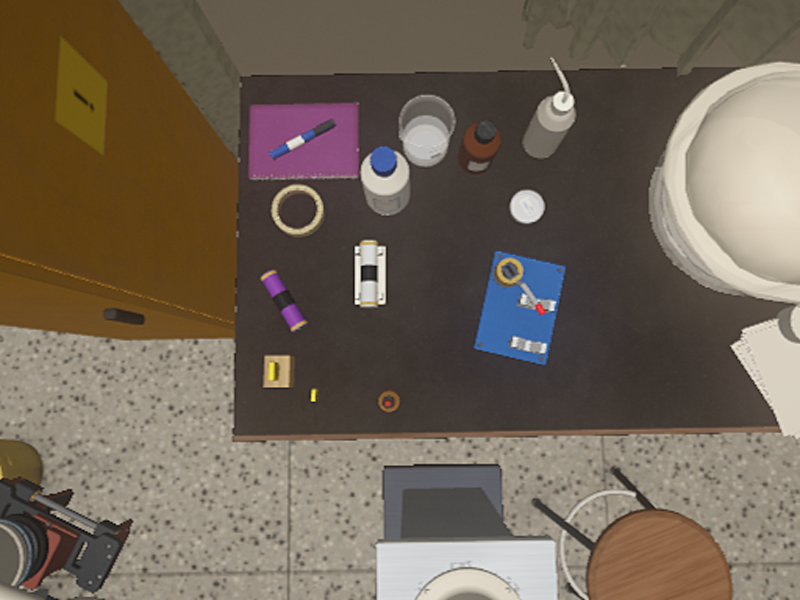

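View pics/scene0.png

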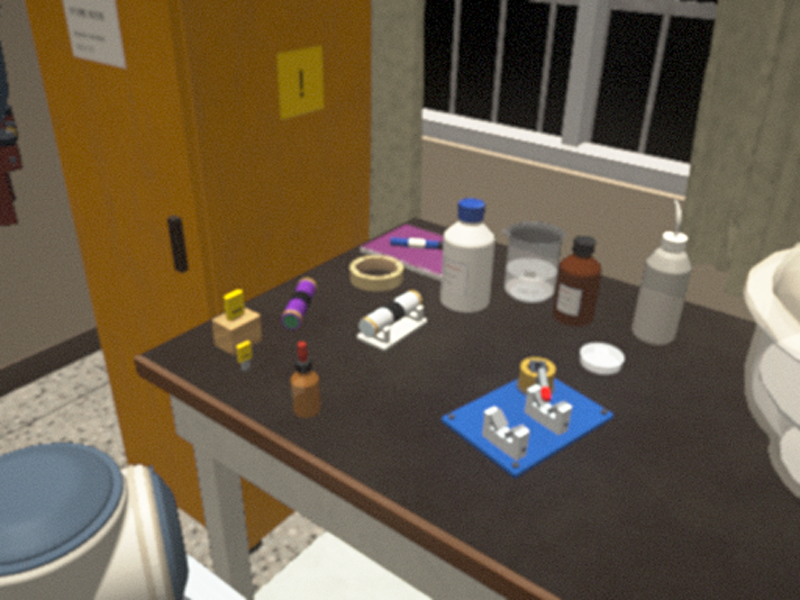

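Top view (800x600 px): key stand at (277,371) with yellow key head at (272,370), lens on white rest at (369,273), blue station with lock at (510,270), saddles at (538,300) and (528,345), red tip at (541,309). The small key (313,395), the purple lens and the dropper (389,401) also show. The scene view agrees with this.

```bash
cat > h.py <<'E'
from cell import env,cams,workorder
import cv2,numpy as np
from scipy.spatial.transform import Rotation as R
def tool(s=None):
    s=s or env.read_state(); T=np.eye(4); T[:3,:3]=R.from_quat(s["eef_rot"]).as_matrix(); T[:3,3]=s["ee_pos"]; return T
def fixed(name,uv,z):
    c=cams.calibration(name); M=np.linalg.inv(c["world_to_cam"])
    d=M[:3,:3]@np.array([(uv[0]-c["cx"])/c["fx"],-(uv[1]-c["cy"])/c["fy"],-1]); o=M[:3,3]
    return o+d*(z-o[2])/d[2]
def wrist(uv,z,T):
    c=cams.calibration("wrist"); M=T@c["T_tool_cam"]
    x,y=uv[0]-c["cx"],uv[1]-c["cy"]; r=np.hypot(x,y)+1e-9; t=r/c["fx"]
    d=M[:3,:3]@np.array([np.sin(t)*x/r,-np.sin(t)*y/r,-np.cos(t)]); o=M[:3,3]
    return o+d*(z-o[2])/d[2]
def project(p,T):
    c=cams.calibration("wrist"); q=np.linalg.inv(T@c["T_tool_cam"])@np.append(p,1)
    x,y,w=q[0],-q[1],-q[2]; r=np.hypot(x,y)+1e-9; t=np.arctan2(r,w)
    return c["cx"]+c["fx"]*t*x/r, c["cy"]+c["fx"]*t*y/r
def snap(name):
    "wrist picture, upscaled to 800x600, with its pose saved"
    s=env.read_state(); i=cams.read_camera("wrist"); T=tool(s)
    cv2.imwrite(f"pics/{name}.png",cv2.resize(i[:,:,::-1],(800,600),interpolation=cv2.INTER_CUBIC)); cv2.imwrite(f"pics/{name}_raw.png",i[:,:,::-1]); np.save(f"pics/{name}.npy",T)
    return i,T
def move(p,yaw,T=None):
    "tool shift mm and turn deg to TCP p with tool down, jaw (y) axis at yaw mod 180"
    T=tool() if T is None else T
    best=None
    for k in(0,np.pi):
        y=np.array([np.cos(yaw+k),np.sin(yaw+k),0]); z=np.array([0,0,-1.]); G=np.c_[np.cross(y,z),y,z]
        r=R.from_matrix(T[:3,:3].T@G).as_rotvec(degrees=True)
        if best is None or np.linalg.norm(r)<np.linalg.norm(best): best=r
    return np.round(1000*T[:3,:3].T@(np.array(p)-T[:3,3]),1),np.round(best,2)
E
python3 - <<'E'
from h import *
for n,u,v,z in(("keyhead",272,370,.087),("stand",277,371,.045),("small",313,395,.04),("lens a",369,243,.05),("lens b",369,303,.05),("band",369,273,.05),("lock",510,270,.045),("tip",541,309,.061),("sadA",538,300,.05),("sadB",528,345,.05),("dropper",388,402,.109),("deskL",237,370,0)):
    print(n,fixed("top",(u*.64,v*.64),z).round(3))
T=tool();print(T.round(3))
print(move([.33,.33,.3],np.pi/2,T))
E
```

```text
keyhead [0.457 0.326 0.087]
stand [0.456 0.327 0.045]
small [0.412 0.264 0.04 ]
lens a [0.683 0.161 0.05 ]
lens b [0.573 0.162 0.05 ]
band [0.628 0.162 0.05 ]
lock [ 0.629 -0.093  0.045]
tip [ 0.556 -0.142  0.061]
sadA [ 0.573 -0.14   0.05 ]
sadB [ 0.493 -0.118  0.05 ]
dropper [0.401 0.129 0.109]
deskL [0.459 0.411 0.   ]
[[-0.901  0.434 -0.001  0.26 ]
 [ 0.434  0.901 -0.002  0.54 ]
 [ 0.    -0.002 -1.     0.222]
 [ 0.     0.     0.     1.   ]]
(array([-154.2, -159.4,  -78.1]), array([ -0.1 ,  -0.03, -25.71]))
```

```bash
python3 - <<'E'
from h import *
T=tool()
for p,y in(([.36,.36,.24],80),([.44,.28,.22],90)): print(move(p,np.radians(y),T))
print(np.array(fixed("top",(235*.64,335*.64),0)),fixed("top",(385*.64,160*.64),.18))
E
```

```text
(array([-168.2, -119.2,  -18.2]), array([ -0.1 ,  -0.02, -15.71]))
(array([-275. , -156.6,    1.9]), array([ -0.1 ,  -0.03, -25.71]))
[0.52404456 0.41611043 0.        ] [0.78824176 0.12572872 0.18      ]
```

Emit:
step_arm --commands '[0,-168,-119,-18,0,0,-15.7,0,-168,-119,-18,0,0,-15.7,0,-168,-119,-18,0,0,-15.7,0,-168,-119,-18,0,0,-15.7,0,-275,-157,2,0,0,-25.7,0,-275,-157,2,0,0,-25.7,0,-275,-157,2,0,0,-25.7,0,-275,-157,2,0,0,-25.7]'

```text
t: 1.1
ee_pos: [0.4397, 0.28, 0.2204]
eef_rot: [0.0, 1.0, 0.0, -0.0]
ft_force: [-0.1, -0.2, -0.3]
gripper_width: 0.997
```

```bash
python3 - <<'E'
from h import *
i,T=snap("w1"); print(T.round(3))
E
```

```text
[[-1.     0.001 -0.001  0.44 ]
 [ 0.001  1.     0.     0.28 ]
 [ 0.001  0.    -1.     0.22 ]
 [ 0.     0.     0.     1.   ]]
```

View pics/w1.png

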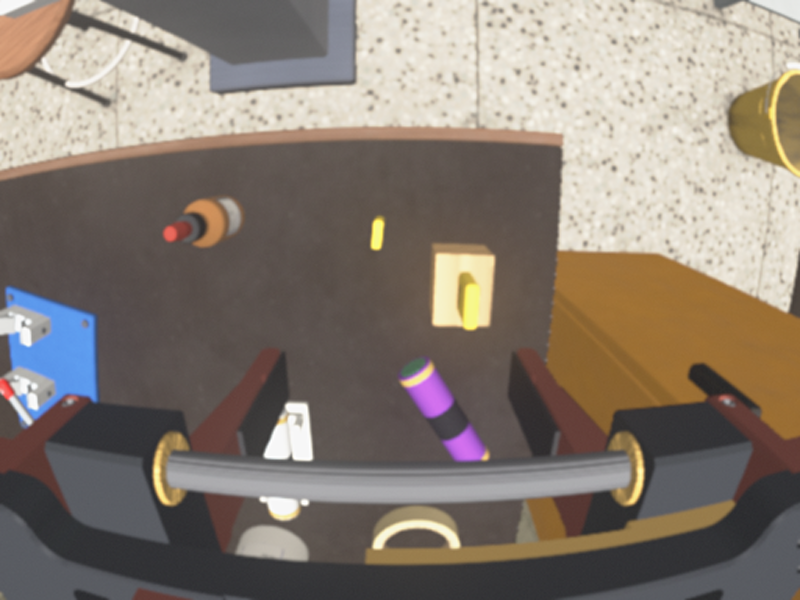

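The wrist view shows the key head at about (471,303) on the stand (432..493, 253..326). The small key is at (377,232). I'll fit a box model of the head to the yellow mask.

```bash
cat >> h.py <<'E'
def fitbox(mask,T,size,z0,z1,x0,up=4):
    "fit x,y,yaw of an upright box to a mask by overlap"
    from scipy.optimize import minimize
    M=cv2.resize(mask.astype(np.uint8),None,fx=up,fy=up,interpolation=cv2.INTER_LINEAR)>0
    def sil(p):
        c,s=np.cos(p[2]),np.sin(p[2]); P=[]
        for a in(-.5,.5):
            for b in(-.5,.5):
                for z in(z0,z1): P.append(project([p[0]+c*a*size[0]-s*b*size[1],p[1]+s*a*size[0]+c*b*size[1],z],T))
        h=cv2.convexHull(((np.array(P,np.float32)+.5)*up*16).astype(np.int32)); o=np.zeros(M.shape,np.uint8)
        return cv2.fillConvexPoly(o,h,1,shift=4)>0
    f=lambda p: -(sil(p)&M).sum()/(sil(p)|M).sum()
    s=np.array([[0,0,0],[.006,0,0],[0,.006,0],[0,0,.15]])
    r=minimize(f,x0,method="Nelder-Mead",options=dict(initial_simplex=np.array(x0)+s,xatol=1e-5,fatol=1e-5,maxiter=400))
    r=minimize(f,r.x,method="Nelder-Mead",options=dict(initial_simplex=r.x+s/2,xatol=1e-5,fatol=1e-5,maxiter=400))
    return r.x,-r.fun
E
python3 - <<'E'
from h import *
i=cv2.imread("pics/w1_raw.png"); T=np.load("pics/w1.npy")
h=cv2.cvtColor(i,cv2.COLOR_BGR2HSV)
box=np.zeros(h.shape[:2],bool); box[155:215,270:320]=1
m=(h[...,0]>22)&(h[...,0]<36)&(h[...,1]>170)&box
v,u=np.nonzero(m); print(m.sum(),u.min(),u.max(),v.min(),v.max(), h[190,300],h[170,285])
p,q=fitbox(m,T,(.032,.010),.045,.087,[.456,.326,0.]); print("key",p.round(4),np.degrees(p[2]),q)
w=(h[...,0]>8)&(h[...,0]<36)&(h[...,1]>60)&box&(h[...,2]>90)
v,u=np.nonzero(w); print(w.sum(),u.min(),u.max(),v.min(),v.max())
for s in((.056,.044),(.044,.056)):
    p,q=fitbox(w,T,s,.0,.045,[.456,.326,0.]); print("stand",p.round(4),np.degrees(p[2]),q)
E
```

```text
Traceback (most recent call last):
ValueError: zero-size array to reduction operation minimum which has no identity
```

```bash
python3 - <<'E'
from h import *
i=cv2.imread("pics/w1_raw.png"); T=np.load("pics/w1.npy")
h=cv2.cvtColor(i,cv2.COLOR_BGR2HSV)
for v in range(176,216,3): print(v,[tuple(int(a) for a in h[v,u]) for u in range(292,312,3)])
box=np.zeros(h.shape[:2],bool); box[150:215,270:322]=1
m=(h[...,0]>20)&(h[...,0]<40)&(h[...,1]>185)&(h[...,2]>90)&box
v,u=np.nonzero(m); print(m.sum())
if m.sum():
  print(u.min(),u.max(),v.min(),v.max())
  p,q=fitbox(m,T,(.032,.010),.045,.087,[.456,.326,0.]); print("key",p.round(4),np.degrees(p[2]),q)
E
```

```text
176 [(23, 80, 244), (23, 153, 178), (23, 161, 190), (22, 130, 220), (24, 67, 245), (24, 67, 245), (24, 68, 245)]
179 [(22, 90, 241), (23, 155, 170), (24, 158, 186), (23, 158, 198), (23, 96, 239), (24, 66, 245), (23, 67, 245)]
182 [(22, 93, 241), (23, 153, 160), (23, 163, 213), (28, 150, 247), (28, 144, 246), (24, 75, 245), (23, 69, 245)]
185 [(21, 96, 238), (23, 149, 157), (28, 152, 247), (30, 110, 247), (30, 117, 247), (26, 91, 245), (24, 69, 245)]
188 [(20, 102, 231), (23, 151, 162), (29, 147, 249), (30, 108, 247), (30, 116, 247), (26, 84, 245), (24, 68, 245)]
191 [(19, 107, 226), (23, 151, 165), (29, 142, 249), (30, 109, 247), (30, 117, 247), (26, 74, 246), (24, 69, 245)]
194 [(19, 111, 223), (23, 158, 170), (30, 138, 249), (30, 109, 247), (30, 118, 247), (25, 74, 245), (23, 70, 245)]
197 [(21, 106, 228), (23, 156, 175), (30, 135, 248), (30, 110, 247), (30, 119, 247), (24, 73, 245), (23, 71, 245)]
200 [(23, 79, 245), (23, 156, 177), (30, 133, 248), (30, 112, 247), (30, 115, 247), (24, 70, 245), (23, 71, 245)]
203 [(24, 63, 246), (21, 129, 214), (30, 130, 248), (30, 113, 247), (30, 113, 247), (24, 66, 246), (23, 71, 244)]
206 [(24, 64, 246), (24, 91, 242), (30, 128, 248), (30, 113, 247), (30, 113, 247), (24, 66, 246), (23, 72, 245)]
209 [(16, 86, 146), (18, 103, 164), (29, 143, 251), (30, 132, 250), (26, 147, 244), (16, 87, 158), (16, 87, 153)]
212 [(12, 65, 106), (13, 63, 106), (14, 70, 109), (15, 74, 111), (13, 66, 105), (14, 67, 106), (13, 66, 104)]
215 [(13, 63, 105), (12, 63, 106), (13, 63, 106), (13, 66, 104), (12, 66, 104), (14, 64, 103), (13, 65, 102)]
0
```

```bash
python3 - <<'E'
from h import *
i=cv2.imread("pics/w1_raw.png"); T=np.load("pics/w1.npy")
h=cv2.cvtColor(i,cv2.COLOR_BGR2HSV)
box=np.zeros(h.shape[:2],bool); box[150:216,270:322]=1
m=(h[...,0]>=27)&(h[...,1]>92)&box&(h[...,2]>200)
v,u=np.nonzero(m); print(m.sum(),u.min(),u.max(),v.min(),v.max())
p,q=fitbox(m,T,(.032,.010),.0865,.087,[.456,.326,0.]); print("key top",p.round(4),np.degrees(p[2]),q)
m2=m|((h[...,0]>=21)&(h[...,1]>122)&box&(h[...,2]>140))
p,q=fitbox(m2,T,(.032,.010),.045,.087,[.456,.326,0.]); print("key",p.round(4),np.degrees(p[2]),q)
p=p; print(move([.43,.31,.16],np.radians(90)+p[2],T))
E
```

```text
246 297 306 182 209Traceback (most recent call last):
  File "<stdin>", line 7, in <module>
  File "h.py", line 47, in fitbox
    r=minimize(f,r.x,method="Nelder-Mead",options=dict(initial_simplex=r.x+s/2,xatol=1e-5,fatol=1e-5,maxiter=400))
    res = _minimize_neldermead(fun, x0, args, callback, bounds=bounds,
                               **options)
    fxcc = func(xcc)
    fx = function(np.copy(x), *(wrapper_args + args))
  File "h.py", line 44, in <lambda>
    f=lambda p: -(sil(p)&M).sum()/(sil(p)|M).sum()
                                   ~~~^^^
  File "h.py", line 41, in sil
    for z in(z0,z1): P.append(project([p[0]+c*a*size[0]-s*b*size[1],p[1]+s*a*size[0]+c*b*size[1],z],T))
                              ~~~~~~~^^^^^^^^^^^^^^^^^^^^^^^^^^^^^^^^^^^^^^^^^^^^^^^^^^^^^^^^^^^^^^^^^
  File "h.py", line 16, in project
    c=cams.calibration("wrist"); q=np.linalg.inv(T@c["T_tool_cam"])@np.append(p,1)
ValueError: time passes only in moves, steps and waits
```

```bash
sed -i 's/cams.calibration(name)/CAL[name]/;s/cams.calibration("wrist")/CAL["wrist"]/;3a CAL={n:cams.calibration(n) for n in("scene","top","wrist")}' h.py
python3 - <<'E'
from h import *
i=cv2.imread("pics/w1_raw.png"); T=np.load("pics/w1.npy")
h=cv2.cvtColor(i,cv2.COLOR_BGR2HSV)
box=np.zeros(h.shape[:2],bool); box[150:216,270:322]=1
m=(h[...,0]>=27)&(h[...,1]>92)&box&(h[...,2]>200)
p,q=fitbox(m,T,(.032,.010),.0865,.087,[.456,.326,0.]); print("key top",p.round(4),np.degrees(p[2]),q)
m2=m|((h[...,0]>=21)&(h[...,1]>122)&box&(h[...,2]>140))
p,q=fitbox(m2,T,(.032,.010),.045,.087,[.456,.326,0.]); print("key",p.round(4),np.degrees(p[2]),q)
print(move([*p[:2],.13],np.radians(90)+p[2],T))
E
```

```text
key top [0.4559 0.3292 0.0052] 0.30006270394950846 0.8465795882222714
key [0.4578 0.3297 0.0709] 4.062312933457246 0.8257430794744227
(array([-18.1,  49.6,  90.4]), array([ 0.01, -0.05, -4.12]))
```

Emit:
step_arm --commands '[0,-16,49,40,0,0,0,0,-16,49,80,0,0,-0.3,0,-16,49,80,0,0,-0.3]'

```text
t: 1.52
ee_pos: [0.4532, 0.3294, 0.1368]
eef_rot: [-0.004, 1.0, -0.002, -0.003]
ft_force: [-0.4, 0.0, 0.4]
gripper_width: 0.997
```

```bash
python3 - <<'E'
from h import *
i,T=snap("w2"); print(T.round(4))
h=cv2.cvtColor(i,cv2.COLOR_RGB2HSV)
print(project([.456,.329,.087],T))
box=np.zeros(h.shape[:2],bool); box[100:260,200:310]=1
m=((h[...,0]>=27)&(h[...,0]<40)&(h[...,1]>92)&box&(h[...,2]>200))
v,u=np.nonzero(m); print(m.sum(),u.min(),u.max(),v.min(),v.max())
p,q=fitbox(m,T,(.032,.010),.0865,.087,[.456,.329,0.]); print("key top",p.round(4),np.degrees(p[2]),q)
print(move([*p[:2],.054],np.radians(90)+p[2],T))
o=i[:,:,::-1].copy(); o[m]=(255,0,255); cv2.imwrite("pics/w2c.png",cv2.resize(o[100:260,180:330],(750,800))[:600])
E
```

```text
[[-0.9999 -0.0079 -0.0065  0.4532]
 [-0.0079  1.     -0.0039  0.3294]
 [ 0.0065 -0.0039 -1.      0.1368]
 [ 0.      0.      0.      1.    ]]
(np.float64(254.44921604648852), np.float64(213.83667940418073))
457 249 261 194 231
key top [0.4558 0.3294 0.0015] 0.08611294522729387 0.8596091595731926
(array([-3.2,  0.3, 82.8]), array([-0.22, -0.37,  0.37]))
```

View pics/w2c.png

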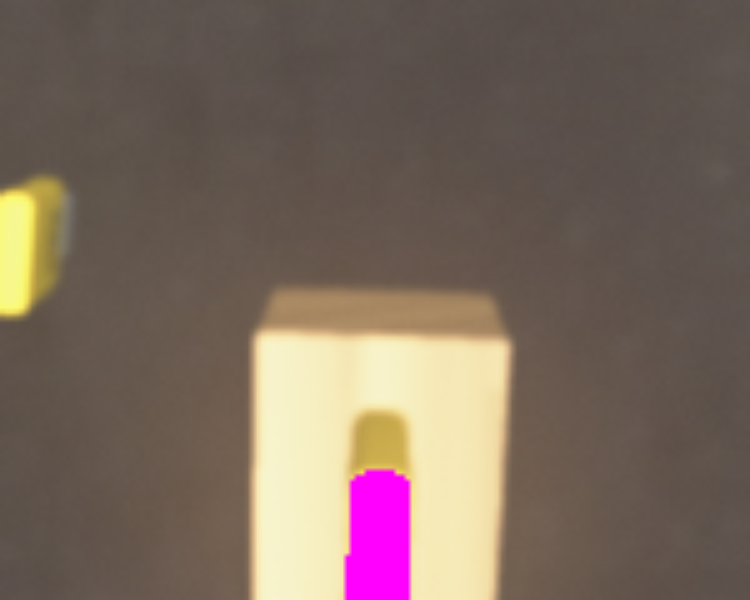

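The close view confirms the magenta mask on the head top, 250..261 px wide, centred on the tool. I'll descend and grip.

Emit:
step_arm --commands '[0,0,0,45,0,0,0,0,0,0,86,0,0,0,0,0,0,86,0,0,0,1,0,0,86,0,0,0,1,0,0,86,0,0,0,1,0,0,86,0,0,0,1,0,0,86,0,0,0,1,0,0,86,0,0,0]' --force 40

```text
t: 2.58
ee_pos: [0.4561, 0.3288, 0.0548]
eef_rot: [-0.002, 1.0, 0.0, 0.0]
ft_force: [0.3, 0.1, -0.3]
gripper_width: 0.47
```

Emit:
step_arm --commands '[1,0,0,0,0,0,0,1,0,0,0,0,0,0,1,0,0,0,0,0,0,1,0,0,0,0,0,0,1,0,0,0,0,0,0,1,0,0,0,0,0,0]'

```text
t: 3.32
ee_pos: [0.456, 0.3288, 0.0546]
eef_rot: [-0.002, 1.0, -0.0, -0.0]
ft_force: [0.7, -0.4, -0.6]
gripper_width: 0.108
```

Width 9.5 mm matches the head. I'll lift the key and carry it to a station viewpoint while turning.

Emit:
step_arm --commands '[1,0,0,-30,0,0,0,1,0,0,-60,0,0,0,1,0,0,-110,0,0,0,1,-12,-60,-156,0,0,10,1,-24,-120,-156,0,0,20,1,-36,-180,-156,0,0,30,1,-48,-240,-156,0,0,40,1,-60,-300,-156,0,0,50,1,-72,-360,-156,0,0,60,1,-84,-420,-156,0,0,70,1,-94,-479,-156,0,0,80,1,-94,-479,-156,0,0,90]'

```text
t: 4.82
ee_pos: [0.5521, -0.1541, 0.2095]
eef_rot: [0.709, 0.705, -0.001, -0.0]
ft_force: [-0.6, 1.0, -1.1]
gripper_width: 0.114
```

Emit:
step_arm --commands '[1,0,0,0,0,0,10,1,0,0,0,0,0,20,1,0,0,0,0,0,30,1,0,0,0,0,0,40,1,0,0,0,0,0,50,1,0,0,0,0,0,56,1,0,0,0,0,0,56,1,0,0,0,0,0,56]'

```text
t: 5.82
ee_pos: [0.5524, -0.1497, 0.2106]
eef_rot: [0.955, 0.296, -0.0, -0.0]
ft_force: [0.4, -0.8, -0.2]
gripper_width: 0.113
```

```bash
python3 - <<'E'
from h import *
i,T=snap("w3"); print(T.round(3), env.read_state()["gripper_width"])
E
```

```text
[[ 0.825  0.565 -0.     0.552]
 [ 0.565 -0.825  0.    -0.15 ]
 [-0.    -0.    -1.     0.211]
 [ 0.     0.     0.     1.   ]] 0.11138690507207041
```

View pics/w3.png

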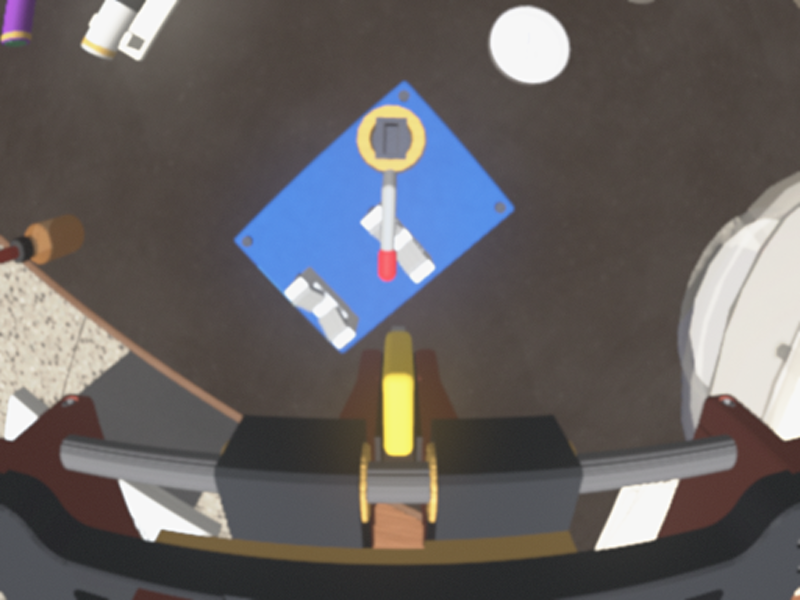

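The station is fully in view: lock ring at (391,138) with the keyway in its plug, bar running to the red tip at (387,265), plate corners (405,82), (513,209), (341,352) and (235,240), and the held key at (398,395).

```bash
python3 - <<'E'
from h import *
i=cv2.imread("pics/w3_raw.png"); T=np.load("pics/w3.npy"); h=cv2.cvtColor(i,cv2.COLOR_BGR2HSV)
def big(m):
    n,l,st,c=cv2.connectedComponentsWithStats(m.astype(np.uint8)); k=1+st[1:,4].argmax(); return l==k
B=np.zeros(h.shape[:2],bool); B[40:235,140:335]=1
blue=big((h[...,0]>100)&(h[...,0]<125)&(h[...,1]>130)&B)
v,u=np.nonzero(blue); hull=cv2.convexHull(np.c_[u,v].astype(np.int32)); m=np.zeros(blue.shape,np.uint8); cv2.fillConvexPoly(m,hull,1)
p,q=fitbox(m>0,T,(.190,.135),.0,.010,[.569,-.115,-.26]); print("plate",p.round(4),np.degrees(p[2]),q)
c,s=np.cos(p[2]),np.sin(p[2]); Rz=np.array([[c,-s],[s,c]])
print("seat",p[:2]+Rz@[-.030,-.0225],"lock pred",p[:2]+Rz@[.055,.0375])
G=np.zeros_like(B);G[55:120,220:280]=1
g=big((h[...,0]>14)&(h[...,0]<32)&(h[...,1]>90)&(h[...,2]>120)&G)
v,u=np.nonzero(g); P=np.array([wrist((a,b),.045,T)[:2] for a,b in zip(u,v)])
hu=cv2.convexHull((P*1e5).astype(np.int32).reshape(-1,1,2)); (cx,cy),r=cv2.minEnclosingCircle(hu); print("gold centre(enc)",cx/1e5,cy/1e5,r/1e5,"px",u.min(),u.max(),v.min(),v.max())
red=big(((h[...,0]<6)|(h[...,0]>174))&(h[...,1]>150)&B); v,u=np.nonzero(red); print("red px",u.mean(),v.mean(),u.min(),u.max(),v.min(),v.max(),wrist((u.mean(),v.mean()),.063,T))
cv2.imwrite("pics/w3c.png",cv2.resize(i[50:200,200:300],(400,600),interpolation=cv2.INTER_CUBIC))
y=(h[...,0]>=24)&(h[...,0]<36)&(h[...,1]>92)&(h[...,2]>150); y[:190]=0;y[:,:235]=0;y[:,275:]=0; y=big(y)
v,u=np.nonzero(y);print("key px",u.min(),u.max(),v.min(),v.max(),[ (int(r),int(u[v==r].min()),int(u[v==r].max())) for r in range(v.min(),v.max(),6)])
for n,z in(("headtop",.014),):
  for sx in(-.016,.016):
    for sy in (-.005,.005): print(n,np.round(project((T@[sx,sy,-.019-z,1])[:3],T),1))
E
```

```text
plate [ 0.5686 -0.1131 -0.2486] -14.242055194347431 0.9848162793241955
seat [ 0.53402783 -0.12752602] lock pred [ 0.63117649 -0.09028172]
gold centre(enc) 0.6298221875 -0.0913014453125 0.02308529296875 px 229 271 68 108
red px 247.61946902654867 169.58407079646017 243 252 161 178 [ 0.55722481 -0.13816691  0.063     ]
key px 245 264 234 291 [(234, 249, 249), (240, 246, 262), (246, 245, 263), (252, 246, 263), (258, 246, 263), (264, 246, 263), (270, 246, 263), (276, 246, 263), (282, 246, 263), (288, 247, 262)]
headtop [244.2 295.3]
headtop [263.  295.3]
headtop [243.2 242.6]
headtop [263.8 242.6]
```

View pics/w3c.png

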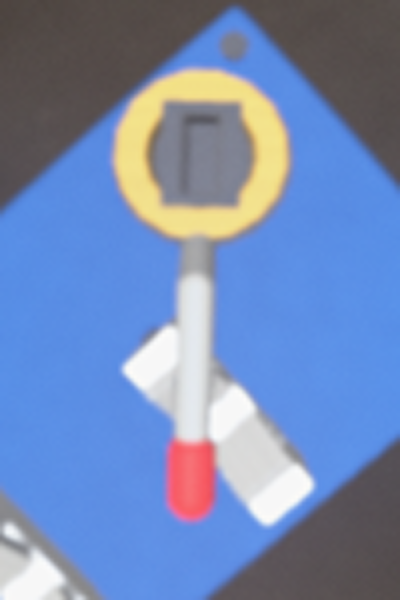

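```bash
python3 - <<'E'
from h import *
for n,zt in(("w2",None),("w3",1)):
    i=cv2.imread(f"pics/{n}_raw.png"); T=np.load(f"pics/{n}.npy"); h=cv2.cvtColor(i,cv2.COLOR_BGR2HSV)
    z=.087 if n=="w2" else T[2,3]+.033
    y=(h[...,0]>=27)&(h[...,0]<36)&(h[...,1]>92)&(h[...,2]>200); y[:190]=0;y[300:]=0;y[:,:235]=0;y[:,275:]=0
    v,u=np.nonzero(y);print(n,y.sum(),v.min(),v.max(),u.min(),u.max(),h[238:294:4,255].tolist())
    c0=T[:2,3]; yaw=np.arctan2(T[1,0],T[0,0])
    p,q=fitbox(y,T,(.032,.010),z-.0005,z,[*c0,yaw]); d=T[:3,:3].T@np.r_[p[:2]-c0,0]; print((d*1000).round(2),np.degrees(p[2]-yaw),q)
T=np.load("pics/w3.npy"); print(move([.630,-.091,.088],np.radians(32.9+90),T))
E
```

```text
w2 457 194 231 249 261 [[13, 68, 112], [12, 66, 109], [13, 67, 107], [12, 61, 105], [9, 60, 102], [10, 56, 100], [9, 52, 98], [5, 47, 93], [7, 46, 94], [4, 40, 95], [173, 36, 91], [143, 70, 80], [155, 24, 65], [150, 19, 68]]
[-1.11  0.67 -0.01] -0.34643340878595164 0.8577581050364876
w3 821 240 290 246 262 [[24, 157, 183], [29, 142, 247], [30, 123, 247], [30, 123, 247], [30, 123, 247], [30, 124, 247], [30, 125, 247], [30, 126, 247], [30, 125, 247], [30, 126, 247], [30, 127, 247], [30, 127, 247], [30, 127, 247], [29, 148, 250]]
[ 1.34 -0.19 -0.  ] 0.13252834958277437 0.7491598099432147
(array([ 97.2,  -4.6, 122.6]), array([-0.  ,  0.01,  1.5 ]))
```

Emit:
step_arm --commands '[1,50,-2,40,0,0,1.5,1,96.5,-4.6,80,0,0,1.5,1,96.5,-4.6,122,0,0,1.5,1,96.5,-4.6,122,0,0,1.5,1,96.5,-4.6,122,0,0,1.5]'

```text
t: 6.5
ee_pos: [0.63, -0.092, 0.0908]
eef_rot: [0.959, 0.282, 0.001, 0.001]
ft_force: [0.4, 0.5, 0.1]
gripper_width: 0.111
```

```bash
python3 - <<'E'
from h import *
i,T=snap("w4"); s=env.read_state();print(T.round(4),s["ft_force"])
print(project([.630,-.091,.045],T)); print(project((T@[0,0,.035,1])[:3],T))
print(move([.630,-.091,.088],np.radians(32.9+90),T))
cv2.imwrite("pics/w4c.png",cv2.resize(i[120:320,160:350,::-1],(570,600),interpolation=cv2.INTER_CUBIC))
E
```

```text
[[ 8.407e-01  5.415e-01  2.200e-03  6.300e-01]
 [ 5.415e-01 -8.407e-01 -5.000e-04 -9.200e-02]
 [ 1.500e-03  1.600e-03 -1.000e+00  9.080e-02]
 [ 0.000e+00  0.000e+00  0.000e+00  1.000e+00]] [0.3067306  0.61431947 0.29131027]
(np.float64(252.51863455517895), np.float64(213.3062508713695))
(np.float64(253.79248034378887), np.float64(219.3726770873202))
(array([ 0.5, -0.9,  2.8]), array([ 0.09, -0.09, -0.11]))
```

View pics/w4c.png

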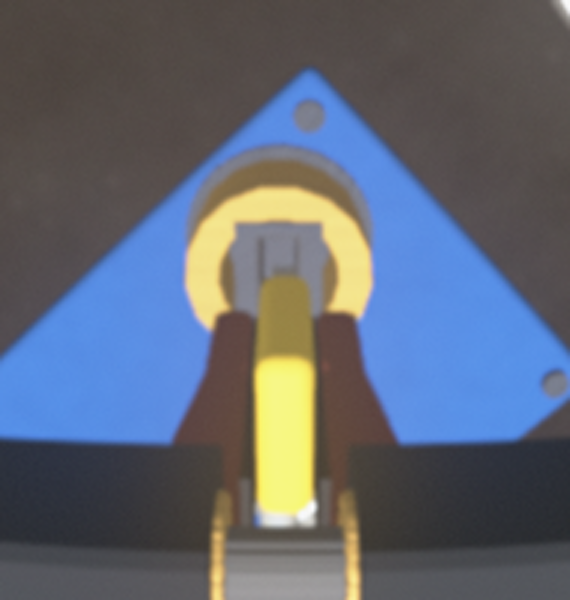

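```bash
python3 - <<'E'
from h import *
T=np.load("pics/w4.npy"); Ti=np.linalg.inv(T)
f=lambda c,r:(Ti@np.append(wrist((160+c/3-.33,120+r/3-.33),.045,T),1)*1000).round(2)[:2]
print("front edge",f(279,186),"L",f(186,268),"R",f(372,268),"slot front",f(279,238),"slot L,R",f(261,255),f(297,255),"plug front",f(279,223))
E
```

```text
front edge [24.96 -0.82] L [  3.85 -24.03] R [ 3.84 22.3 ] slot front [11.75 -0.84] slot L,R [ 7.32 -5.29] [7.32 3.6 ] plug front [15.61 -0.83]
```

Emit:
step_arm --commands '[1,0.4,-0.8,0,0,0,0,1,0.4,-0.8,5,0,0,0,1,0.4,-0.8,10,0,0,0,1,0.4,-0.8,14,0,0,0,1,0.4,-0.8,14,0,0,0]'

```text
t: 7.18
ee_pos: [0.629, -0.0906, 0.0738]
eef_rot: [0.959, 0.282, -0.001, -0.0]
ft_force: [-0.1, -0.5, 0.3]
gripper_width: 0.114
```

Emit:
step_arm --commands '[1,0,0,6,0,0,0,1,0,0,12,0,0,0,1,0,0,17,0,0,0,1,0,0,20,0,0,0,1,0,0,20,0,0,0]'

```text
t: 7.8
ee_pos: [0.6295, -0.0907, 0.0547]
eef_rot: [0.959, 0.282, 0.0, 0.0]
ft_force: [-0.0, -0.0, -0.7]
gripper_width: 0.113
```

Emit:
step_arm --commands '[1,0,0,1,0,0,0,1,0,0,2,0,0,0,1,0,0,2,0,0,0]'

```text
t: 8.18
ee_pos: [0.6296, -0.0907, 0.0544]
eef_rot: [0.959, 0.282, 0.0, 0.0]
ft_force: [-4.0, -0.3, 7.5]
gripper_width: 0.113
```

Emit:
step_arm --commands '[1,0,0,-1,0,0,-8,1,0,0,-1,0,0,-16,1,0,0,-1,0,0,-24,1,0,0,-1,0,0,-32,1,0,0,-1,0,0,-40,1,0,0,-1,0,0,-48,1,0,0,-1,0,0,-56,1,0,0,-1,0,0,-56,1,0,0,-1,0,0,-56]'

```text
t: 9.3
ee_pos: [0.6295, -0.0905, 0.0545]
eef_rot: [0.716, 0.698, 0.0, 0.0]
ft_force: [-3.6, 0.3, 5.9]
gripper_width: 0.112
```

```bash
python3 - <<'E'
from h import *
s=env.read_state(); print(s["ft_force"].round(1),s["ft_torque"].round(3),s["qpos"].round(2))
E
```

```text
[-3.6  0.3  5.9] [ 0.139  0.658 -0.025] [-0.2   0.22  1.39  0.    1.53 -0.17]
```

Emit:
step_arm --commands '[1,0,0,0,0,0,-5,1,0,0,0,0,0,-9,1,0,0,0,0,0,-13,1,0,0,0,0,0,-13]'

```text
t: 9.8
ee_pos: [0.6294, -0.0905, 0.0545]
eef_rot: [0.632, 0.775, 0.0, 0.0]
ft_force: [-3.1, 1.5, 4.8]
gripper_width: 0.113
```

```bash
python3 - <<'E'
from h import *
s=env.read_state(); print(s["ft_force"].round(1),s["ft_torque"].round(3),s["qpos"].round(2)); T=tool(s); print(np.degrees(np.arctan2(T[1,0],T[0,0])))
E
```

```text
[-3.1  1.5  4.8] [ 0.173  0.613 -0.002] [-0.2   0.22  1.39  0.    1.53 -0.4 ]
101.64101355555896
```

Emit:
step_arm --commands '[1,0,0,0,0,0,-3,1,0,0,0,0,0,-6,1,0,0,0,0,0,-6]'

```text
t: 10.18
ee_pos: [0.6294, -0.0906, 0.0545]
eef_rot: [0.591, 0.807, 0.0, 0.0]
ft_force: [-3.2, 2.7, 5.7]
gripper_width: 0.111
```

```bash
python3 - <<'E'
from h import *
i,T=snap("w5")
s=env.read_state(); print(s["ft_force"].round(1),s["ft_torque"].round(3),s["qpos"].round(2)); T=tool(s); print(np.degrees(np.arctan2(T[1,0],T[0,0])))
i=cams.read_camera("top"); cv2.imwrite("pics/top1.png",cv2.resize(i[150:250,270:390,::-1],(720,600),interpolation=cv2.INTER_CUBIC))
E
```

```text
[-4.7  1.7  5.4] [ 0.188  0.613 -0.697] [-0.2   0.22  1.39  0.    1.53 -0.5 ]
107.52616581125523
```

View pics/w5.png

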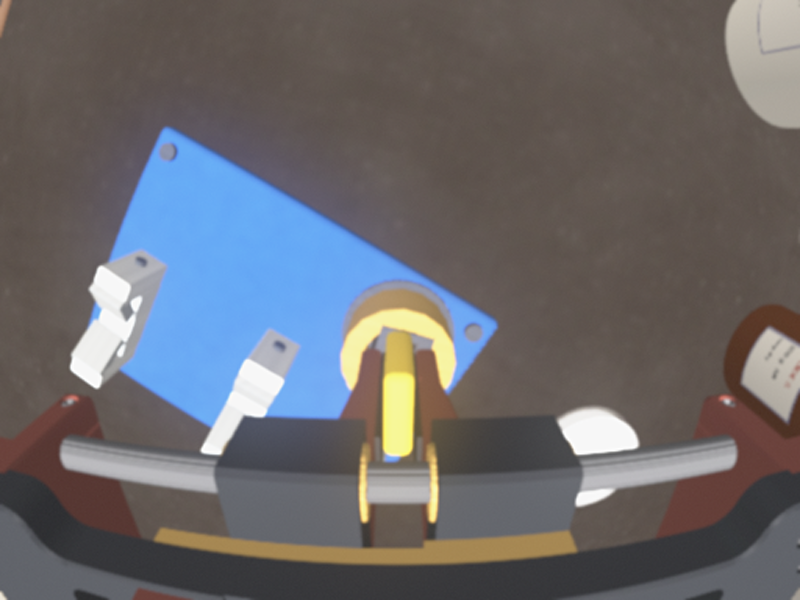

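Yaw torque jumped to -0.7 N m after 75° of turning, so the keeper is at its stop. I'll ease the load, open partway and lift off.

Emit:
step_arm --commands '[1,0,0,-1,0,0,4,0.6,0,0,-1,0,0,4,0.6,0,0,-1,0,0,4,0.6,0,0,-1,0,0,4,0.6,0,0,-20,0,0,4,0.6,0,0,-60,0,0,4,0.6,0,0,-110,0,0,4,0.6,0,0,-140,0,0,4,0.6,0,0,-140,0,0,4]'

```text
t: 11.4
ee_pos: [0.6309, -0.0909, 0.1989]
eef_rot: [0.617, 0.787, 0.002, 0.004]
ft_force: [0.1, -0.5, 0.4]
gripper_width: 0.4
```

```bash
python3 - <<'E'
from h import *
s=env.read_state(); i,T=snap("w6"); print(s["ft_force"].round(1),T.round(3)); 
print(move([.61,.16,.19],np.radians(90),T))
i=cams.read_camera("top"); cv2.imwrite("pics/top1.png",cv2.resize(i[150:250,270:390,::-1],(720,600),interpolation=cv2.INTER_CUBIC))
E
```

```text
[ 0.1 -0.5  0.4] [[-0.238  0.971  0.008  0.631]
 [ 0.971  0.238 -0.002 -0.091]
 [-0.003  0.007 -1.     0.199]
 [ 0.     0.     0.     1.   ]]
(array([248.7,  39.5,   8.4]), array([  0.23,   0.45, -76.21]))
```

View pics/w6.png

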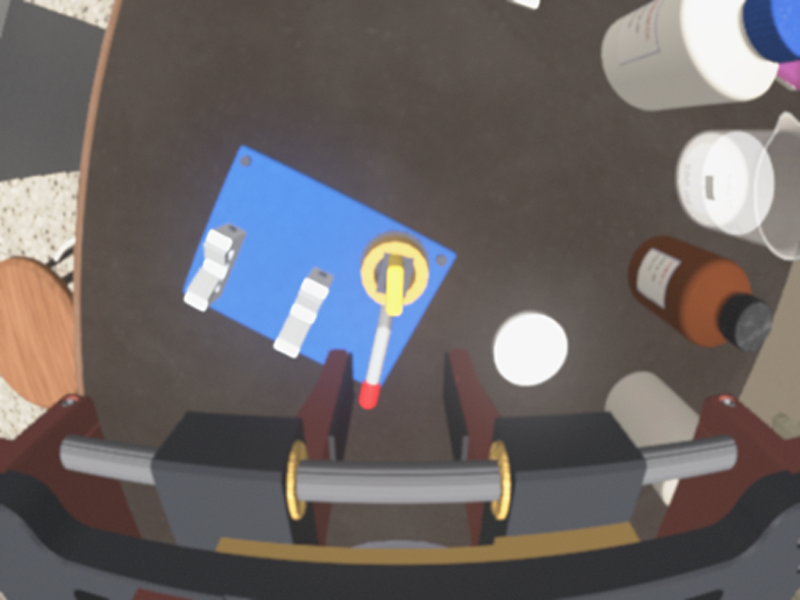

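The key stands in the lock and the bar, red tip at (370,397), has swung clear of both saddles. Next I'll check its angle, refit the station, and go to the lens.

```bash
python3 - <<'E'
from h import *
i=cv2.imread("pics/w6_raw.png"); T=np.load("pics/w6.npy"); h=cv2.cvtColor(i,cv2.COLOR_BGR2HSV)
def big(m):
    n,l,st,c=cv2.connectedComponentsWithStats(m.astype(np.uint8)); k=1+st[1:,4].argmax(); return l==k
B=np.zeros(h.shape[:2],bool); B[80:265,100:300]=1
red=big(((h[...,0]<6)|(h[...,0]>174))&(h[...,1]>150)&B); v,u=np.nonzero(red); r=wrist((u.mean(),v.mean()),.063,T)
d=r[:2]-[.630,-.091]; a=np.degrees(np.arctan2(d[1],d[0]))%360; print("red",r,"len",np.hypot(*d),"bar yaw",a,"turned",np.radians(a-212.9))
blue=big((h[...,0]>100)&(h[...,0]<125)&(h[...,1]>130)&B); m=np.zeros(blue.shape,np.uint8)
blue[235:]=0
v,u=np.nonzero(blue); cv2.fillConvexPoly(m,cv2.convexHull(np.c_[u,v].astype(np.int32)),1)
p,q=fitbox(m>0,T,(.190,.135),.0,.010,[.569,-.113,-.25]); print("plate",p.round(4),np.degrees(p[2]),q)
c,s=np.cos(p[2]),np.sin(p[2]); Rz=np.array([[c,-s],[s,c]])
print("seat",p[:2]+Rz@[-.030,-.0225],"lock pred",p[:2]+Rz@[.055,.0375])
E
```

```text
red [ 0.63219979 -0.17896998  0.063     ] len 0.08799747758148396 bar yaw 271.432446752351 turned 1.0215839150767865
plate [ 0.5669 -0.1132 -0.2503] -14.339775417108946 0.9666232293931827
seat [ 0.53227272 -0.12759741] lock pred [ 0.62948476 -0.09051886]
```

Emit:
step_arm --commands '[0.6,62,10,0,0,0,-10,0.4,124,20,4,0,0,-20,0.2,186,30,8,0,0,-30,0,249,39.5,8,0,0,-40,0,249,39.5,8,0,0,-50,0,249,39.5,8,0,0,-60,0,249,39.5,8,0,0,-70,0,249,39.5,8,0,0,-76,0,249,39.5,8,0,0,-76,0,249,39.5,8,0,0,-76]'

```text
t: 12.75
ee_pos: [0.608, 0.1605, 0.1843]
eef_rot: [0.003, 1.0, -0.0, -0.001]
ft_force: [-0.3, 0.7, 0.8]
gripper_width: 1.002
```

```bash
python3 - <<'E'
from h import *
s=env.read_state(); i,T=snap("w7"); print(T.round(3),project([.628,.162,.05],T))
E
```

```text
[[-1.     0.006 -0.002  0.608]
 [ 0.006  1.    -0.     0.16 ]
 [ 0.002 -0.    -1.     0.184]
 [ 0.     0.     0.     1.   ]] (np.float64(256.3079159878602), np.float64(199.4680689478827))
```

View pics/w7.png

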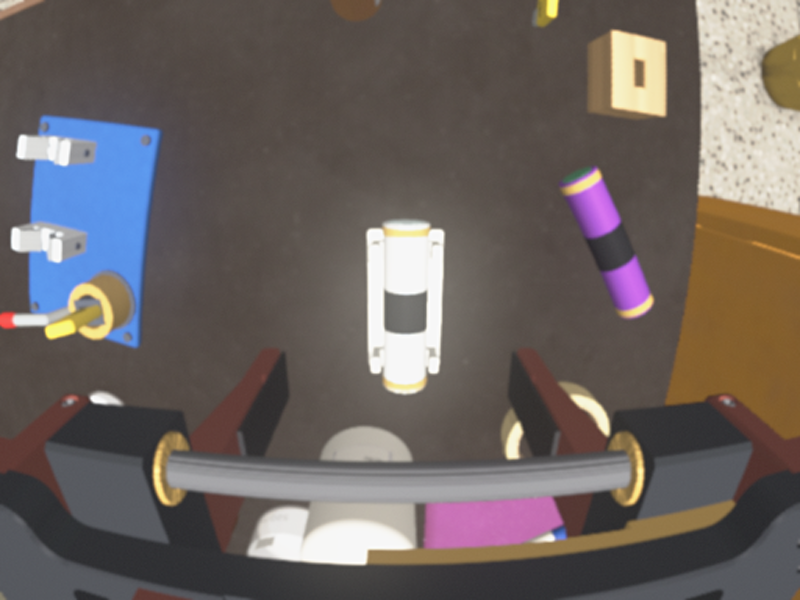

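The lens lies on its rest with its axis nearly vertical in the picture: black band at (406,311), ends at (407,222) and (405,392). Refining the numbers.

```bash
python3 - <<'E'
from h import *
i=cv2.imread("pics/w7_raw.png"); T=np.load("pics/w7.npy"); g=i.max(2).astype(int)
rows=np.nonzero(g[170:225,259]<110)[0]+170; print("band rows",rows.min(),rows.max())
c=[]
for r in range(rows.min()+3,rows.max()-2,2):
    d=np.nonzero(g[r,235:285]<100)[0]+235; c.append((r,d.min(),d.max()))
print(c)
m=np.mean([(a+b)/2 for _,a,b in c])
A=wrist((m,rows.min()-.5),.050,T);Bq=wrist((m,rows.max()+.5),.050,T); print(A,Bq,(A+Bq)/2)
h=cv2.cvtColor(i,cv2.COLOR_BGR2HSV)
gold=(h[...,0]>12)&(h[...,0]<32)&(h[...,1]>70)&(h[...,2]>120)
for lo,hi in((135,160),(230,255)):
    k=np.zeros_like(gold);k[lo:hi,238:282]=1; v,u=np.nonzero(gold&k); print("ring",u.min(),u.max(),v.min(),v.max(),wrist(((u.min()+u.max())/2,(v.min()+v.max())/2),.045,T))
E
```

```text
Traceback (most recent call last):
ValueError: zero-size array to reduction operation minimum which has no identity
```

```bash
python3 - <<'E'
from h import *
i=cv2.imread("pics/w7_raw.png"); T=np.load("pics/w7.npy"); g=i.max(2).astype(int)
print(g[176:222:2,259])
th=170
rows=np.nonzero(g[176:222,259]<th)[0]+176; print("band rows",rows.min(),rows.max())
h=cv2.cvtColor(i,cv2.COLOR_BGR2HSV)
print(g[198,235:285].tolist())
A=wrist((259.5,rows.min()-.5),.050,T);Bq=wrist((259.5,rows.max()+.5),.050,T); print(A,Bq,(A+Bq)/2)
gold=(h[...,0]>12)&(h[...,0]<32)&(h[...,1]>70)&(h[...,2]>120)
for lo,hi in((135,160),(230,255)):
    k=np.zeros_like(gold);k[lo:hi,238:282]=1; v,u=np.nonzero(gold&k); print("ring",u.min(),u.max(),v.min(),v.max(),wrist(((u.min()+u.max())/2,(v.min()+v.max())/2),.045,T))
E
```

```text
[247 247 247 247 247 248 211 120 120 120 120 118 118 118 117 118 118 116
 119 241 248 247 247]
band rows 189 213
[213, 251, 248, 247, 247, 247, 247, 247, 248, 250, 215, 130, 107, 110, 110, 111, 113, 114, 114, 114, 116, 116, 118, 118, 118, 119, 119, 119, 117, 117, 116, 116, 115, 114, 114, 112, 108, 130, 229, 251, 248, 247, 247, 247, 247, 248, 251, 227, 138, 117]
[0.61599324 0.16536074 0.05      ] [0.64384873 0.16535416 0.05      ] [0.62992098 0.16535745 0.05      ]
ring 245 274 146 150 [0.57432049 0.16549419 0.045     ]
ring 245 273 241 248 [0.68367579 0.1648877  0.045     ]
```

Emit:
step_arm --commands '[0,-21.5,4.6,50,0,0,0,0,-21.5,4.6,100,0,0,0,0,-21.5,4.6,100,0,0,0,0,-21.5,4.6,100,0,0,0]'

```text
t: 13.3
ee_pos: [0.6306, 0.1652, 0.0878]
eef_rot: [0.002, 1.0, 0.0, 0.001]
ft_force: [-0.2, 0.7, 1.6]
gripper_width: 1.001
```

```bash
python3 - <<'E'
from h import *
i,T=snap("w8"); print(T.round(4)); print(move([.6295,.165,.0155],np.radians(89.7),T))
g=i.max(2).astype(int); print(project([.6295,.165,.05],T)); c=int(round(project([.6295,.165,.05],T)[0]))
r=np.nonzero(g[190:262,c]<170)[0]+190; print(r.min(),r.max()); A=wrist((c,r.min()-.5),.05,T);B=wrist((c,r.max()+.5),.05,T);print(A,B,(A+B)/2)
q=(r.min()+r.max())//2; w=np.nonzero(g[q,c-35:c+35]<170)[0]+c-35; print(w.min(),w.max(),wrist(((w.min()+w.max())/2,q),.045,T))
E
```

```text
[[-1.000e+00  4.200e-03  2.100e-03  6.306e-01]
 [ 4.200e-03  1.000e+00  4.000e-04  1.652e-01]
 [-2.100e-03  4.000e-04 -1.000e+00  8.780e-02]
 [ 0.000e+00  0.000e+00  0.000e+00  1.000e+00]]
(array([ 1.3, -0.2, 72.3]), array([0.03, 0.12, 0.06]))
(np.float64(254.37769209190859), np.float64(214.36689193108822))
196 232
[0.61518494 0.16479108 0.05      ] [0.64395574 0.16466263 0.05      ] [0.62957034 0.16472686 0.05      ]
219 288 [0.63120003 0.16434082 0.045     ]
```

Emit:
step_arm --commands '[0,0.8,-0.3,35,0,0,0,0,0.8,-0.3,69,0,0,0,0,0.8,-0.3,69,0,0,0,1,0.8,-0.3,69,0,0,0,1,0.8,-0.3,69,0,0,0,1,0.8,-0.3,69,0,0,0,1,0.8,-0.3,69,0,0,0,1,0.8,-0.3,69,0,0,0,1,0.8,-0.3,69,0,0,0,1,0.8,-0.3,69,0,0,0]' --force 30

```text
t: 14.6
ee_pos: [0.6291, 0.1648, 0.0165]
eef_rot: [0.002, 1.0, 0.0, -0.0]
ft_force: [0.2, 0.6, -0.8]
gripper_width: 0.354
```

Emit:
step_arm --commands '[1,0,0,0,0,0,0,1,0,0,0,0,0,0,1,0,0,-10,0,0,0,1,0,0,-50,0,0,0,1,0,0,-100,0,0,0,1,19,-58,-120,0,0,3,1,38,-116,-120,0,0,6,1,57,-174,-120,0,0,9,1,76,-232,-120,0,0,12,1,96,-292,-120,0,0,14,1,96,-292,-90,0,0,14,1,96,-292,-90,0,0,14]' --force 45

```text
t: 16.1
ee_pos: [0.5303, -0.1271, 0.1046]
eef_rot: [0.125, 0.992, 0.0, -0.002]
ft_force: [-0.3, 0.6, -1.3]
gripper_width: 0.353
```

Emit:
step_arm --commands '[1,0,0,0,0,0,0,1,0,0,0,0,0,0,1,0,0,0,0,0,0]'

```text
t: 16.48
ee_pos: [0.5327, -0.1263, 0.1076]
eef_rot: [0.123, 0.992, -0.0, 0.001]
ft_force: [-0.8, -0.5, -1.9]
gripper_width: 0.352
```

```bash
python3 - <<'E'
from h import *
i,T=snap("w9"); s=env.read_state(); print(T.round(4),s["ft_force"].round(2),s["ft_torque"].round(3),s["gripper_width"]); print(move([.5325,-.1278,.075],np.radians(90-14.3),T))
E
```

```text
[[-9.697e-01  2.443e-01  1.300e-03  5.327e-01]
 [ 2.443e-01  9.697e-01 -4.000e-04 -1.263e-01]
 [-1.400e-03 -0.000e+00 -1.000e+00  1.076e-01]
 [ 0.000e+00  0.000e+00  0.000e+00  1.000e+00]] [-0.5   0.17 -2.67] [ 0.041  0.002 -0.005] 0.35734416369442734
(array([-0.1, -1.5, 32.6]), array([-0.  ,  0.08,  0.16]))
```

View pics/w9.png

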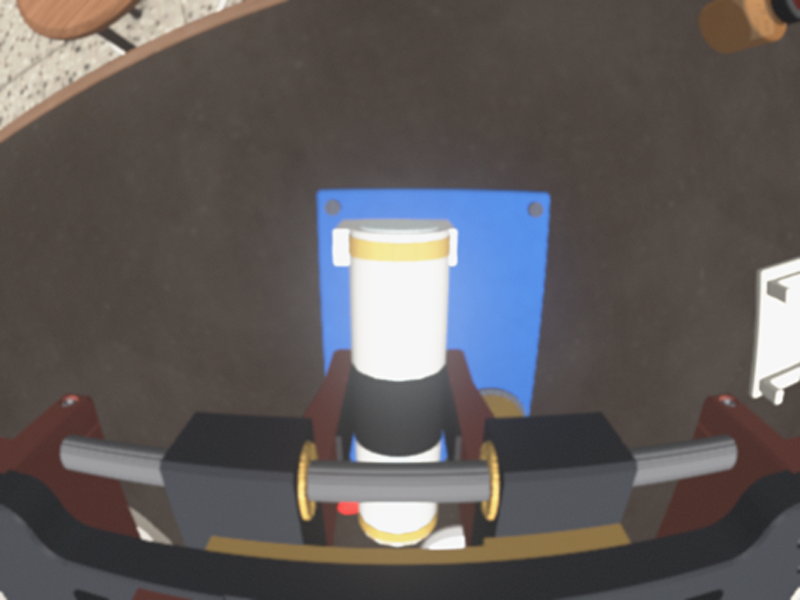

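Lens held level over the V: lens columns 350..449, near saddle 333..457, so about 1.5 mm sideways is needed, matching the computed -1.5. I'll lower it.

Emit:
step_arm --commands '[1,0,-1.5,20,0,0,0.2,1,0,-1.5,40,0,0,0.2,1,0,-1.5,60,0,0,0.2,1,0,-1.5,62,0,0,0.2,1,0,-1.5,62,0,0,0.2,1,0,-1.5,62,0,0,0.2]'

```text
t: 17.27
ee_pos: [0.5323, -0.1285, 0.0456]
eef_rot: [0.125, 0.992, -0.0, 0.001]
ft_force: [-0.5, 0.1, -1.5]
gripper_width: 0.349
```

```bash
cat > st.py <<'E'
from h import *
s=env.read_state(); T=tool(s); f=s["ft_force"]
print("tool F",(T[:3,:3].T@f).round(2),"tool M",(T[:3,:3].T@s["ft_torque"]).round(3)," to seat",*move([.5325,-.1278,.0375],np.radians(90-14.3),T),s["gripper_width"].round(3))
E
python3 st.py
```

```text
Traceback (most recent call last):
  File "st.py", line 3, in <module>
    print("tool F",(T[:3,:3].T@f).round(2),"tool M",(T[:3,:3].T@s["ft_torque"]).round(3)," to seat",*move([.5325,-.1278,.0375],np.radians(90-14.3),T),s["gripper_width"].round(3))
                                                                                                                                                      ^^^^^^^^^^^^^^^^^^^^^^^^
AttributeError: 'float' object has no attribute 'round'
```

```bash
sed -i 's/s\["gripper_width"\].round(3)/s["gripper_width"]/' st.py; python3 st.py
```

```text
tool F [ 0.47 -0.06  1.52] tool M [ 0.002 -0.058  0.028]  to seat [-0.   0.7  8.1] [-0.    0.1  -0.12] 0.34902404381150015
```

Emit:
step_arm --commands '[1,0,0.3,3,0,0,0,1,0,0.3,6,0,0,0,1,0,0.3,6,0,0,0,1,0,0.3,6,0,0,0]'

```text
t: 17.77
ee_pos: [0.5318, -0.128, 0.0386]
eef_rot: [0.125, 0.992, -0.0, -0.0]
ft_force: [0.0, -0.8, -1.7]
gripper_width: 0.355
```

```bash
python3 st.py
```

```text
tool F [-0.23 -0.73  1.74] tool M [-0.055  0.046  0.027]  to seat [-0.7  0.4  1.1] [-0.   -0.   -0.11] 0.3554509838384207
```

Still free. Continuing down in small steps.

Emit:
step_arm --commands '[1,-0.5,0,0.7,0,0,0,1,-0.5,0,1.4,0,0,0,1,-0.5,0,1.4,0,0,0]'

```text
t: 18.15
ee_pos: [0.5325, -0.1282, 0.0378]
eef_rot: [0.125, 0.992, -0.0, 0.0]
ft_force: [0.3, 0.9, 1.5]
gripper_width: 0.355
```

```bash
python3 st.py
```

```text
tool F [-0.06  0.98 -1.55] tool M [-0.049  0.098 -0.125]  to seat [0.1 0.3 0.3] [-0.    0.04 -0.1 ] 0.35503567423972976
```

Emit:
step_arm --commands '[1,0,0.2,0.6,0,0,0,1,0,0.2,0.6,0,0,0,1,0,0.2,0.6,0,0,0]'

```text
t: 18.52
ee_pos: [0.5326, -0.1281, 0.0376]
eef_rot: [0.125, 0.992, -0.0, 0.001]
ft_force: [-1.4, 0.2, 5.7]
gripper_width: 0.35
```

```bash
python3 st.py
```

```text
tool F [ 1.37 -0.11 -5.66] tool M [ 0.054  0.314 -0.238]  to seat [0.2 0.3 0.1] [-0.02  0.07 -0.11] 0.35044122614272194
```

Emit:
step_arm --commands '[1,0.2,0,0.2,0,0,-0.4,1,0.2,0,0.2,0,0,-0.4,1,0.2,0,0.2,0,0,-0.4]'

```text
t: 18.9
ee_pos: [0.5327, -0.1281, 0.0375]
eef_rot: [0.122, 0.993, -0.0, 0.001]
ft_force: [-1.6, 0.2, 5.2]
gripper_width: 0.352
```

```bash
python3 st.py
```

```text
tool F [ 1.6  -0.23 -5.2 ] tool M [ 0.056  0.214 -0.108]  to seat [ 0.3  0.3 -0. ] [-0.01  0.11  0.29] 0.35154775984164555
```

Emit:
step_arm --commands '[1,0.2,0,0.5,0,0,-0.3,1,0.2,0,0.5,0,0,-0.3,1,0.2,0,0.5,0,0,-0.3,1,0.2,0,0.5,0,0,-0.3]'

```text
t: 19.4
ee_pos: [0.5327, -0.1281, 0.0374]
eef_rot: [0.12, 0.993, -0.0, 0.001]
ft_force: [-1.8, -0.0, 7.3]
gripper_width: 0.354
```

```bash
python3 st.py
```

```text
tool F [ 1.77 -0.45 -7.27] tool M [0.034 0.32  0.12 ]  to seat [ 0.3  0.3 -0.1] [-0.01  0.14  0.57] 0.35421841348587585
```

Emit:
step_arm --commands '[1,0.2,-0.1,0.2,0,0,0.15,1,0.2,-0.1,0.2,0,0,0.15,1,0.2,-0.1,0.2,0,0,0.15,1,0.2,-0.1,0.2,0,0,0.15]'

```text
t: 19.9
ee_pos: [0.5327, -0.1282, 0.0374]
eef_rot: [0.121, 0.993, -0.0, 0.002]
ft_force: [-1.6, 1.1, 7.5]
gripper_width: 0.356
```

```bash
python3 st.py; python3 st.py; python3 - <<'E'
from h import *
i,T=snap("w10"); j=cams.read_camera("scene")[:,:,::-1]
o=np.vstack([cv2.resize(i[130:300,150:360,::-1],(420,340)),np.zeros((0,420,3),np.uint8)])
k=cv2.resize(j[200:330,260:400],(366,340)); cv2.imwrite("pics/w10c.png",np.hstack([o,k]))
E
```

```text
tool F [ 1.83  0.7  -7.55] tool M [-0.066  0.205  0.035]  to seat [ 0.3  0.3 -0.1] [-0.    0.18  0.43] 0.35586307174129894
tool F [ 1.83  0.7  -7.55] tool M [-0.066  0.205  0.035]  to seat [ 0.3  0.3 -0.1] [-0.    0.18  0.43] 0.35586307174129894
```

View pics/w10c.png

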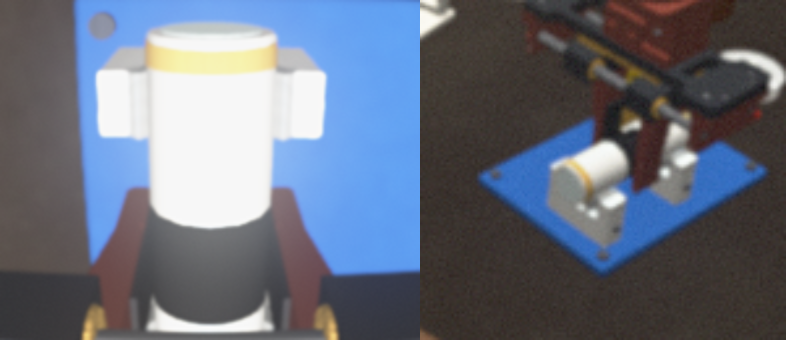

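```bash
python3 - <<'E'
from h import *
T=np.load("pics/w10.npy"); Ti=np.linalg.inv(T); f=lambda c,r,z:(Ti@np.append(wrist((150+c/2,130+r/2),z,T),1)*1000).round(1)[:2]
print("saddle outer L/R",f(115,72,.0515),f(308,72,.0515),"inner",f(115,136,.0515),f(308,137,.0515))
print("lens end top",f(212,39,.0700),"band near/far",f(212,226,.071),f(212,322,.071),"lens L/R",f(149,140,.055),f(272,140,.055))
E
python3 st.py
```

```text
saddle outer L/R [ 48.2 -23.9] [48.3 25.4] inner [ 31.  -24.7] [30.7 26.2]
lens end top [59.6  0.7] band near/far [14.6  0.8] [-14.1   0.9] lens L/R [ 31.1 -15.3] [31.1 16.3]
tool F [ 0.67  0.71 -8.14] tool M [-0.042  0.213  0.032]  to seat [ 0.3  0.3 -0.1] [-0.    0.18  0.43] 0.3533411481853793
```

```bash
python3 -c "
from cell import workorder; print(workorder.sign_off())"
```

```text
the job is handed in; nothing more can be done
None
```

I carried out the whole job and handed it in at about 20 s on the robot clock. The sign-off returned no verdict, so these are my own checks.

- **Key:** I drew it from the stand, pushed it home in the lock (7.5 N reaction on the lock face) and turned it counter-clockwise by about 75° tool rotation. The turning moment then rose sharply to 0.7 N m, which I took as the stop. The key is still in the lock.
- **Keeper bar:** A wrist picture shows it clear of both saddles. Measured from that picture it turned about 1.02 rad from its unknown start (0 to 0.15). That fits the 1.1 stop, but only to the accuracy of the picture.
- **Lens:** I gripped it on its black band and laid it in the V, and the arm is still holding it with 45 N of grip.
    - **Force:** The last reading was 8.1 N upward on the tool. With the lens weight, that is about 10 N on the flanks, with 0.7 N sideways and 0.03 N m of yaw moment.
    - **Position:** The height puts the lens centre at about 55 mm, as it should be. The last picture shows it centred along and across the groove to within about 1 mm.
- **Disagreements:** My two station fits differed by 1.7 mm along x. The final yaw, set by feel from the contact moment, differs by 0.4° from the yaw measured in the pictures. A forward force of 0.7 to 1.8 N along the groove stayed on the tool.
- **Bystanders:** I did not touch the dropper bottle, tape or petri dish. I made no separate measurement of them at the end.

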